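# Pin the retaining bar of a repair cradle

### The job

The handset on the sloping repair cradle has to be secured for work. Draw the sliding tongue of the retaining bar out to its stop and swing the bar across the handset until the eye at the tongue's end is in line between the two cheeks of the fork, then take the locking pin from its rest and thread it through upper cheek, eye and lower cheek until its flange sits flush on the fork, and let go. Leave the canister, the screw jar and the screwdriver where they are.

Things in the scene. Friction and masses are not known exactly. Their poses are not given: they have to be found in the camera images.
- fork: Steel fork at the low (robot) edge of the sloping board. Origin: mouth of its 16 mm bore (2 mm chamfers) on top of the upper cheek. z: along the bore, outward, square to the board; x: up the slope; y: across. Along -z: upper cheek 0-12 mm, slot 12-34, lower cheek 34-62, then board. Cheeks 36 x 40 mm (x, y); a wall at x -18 to -28 mm joins them; slot open to +x, +y.
- bar (a joint): Hinge of the bar, axis parallel to the fork's z through (135, 0) mm in its x, y. It stays where left (friction about 0.25 N m). 0: bar in line with the fork; positive (rad): swung away to the fork's +y side, where it starts at 0.55 to 1.0. A firm stop lets it go 0.02 past 0. With the bar at 0 and its tongue fully out, the hole of the eye is on the bore.
- bar_hub (a point): Top of the bar's hinge, 15 mm below the fork's origin along z. z: as the fork's; x: from the eye to the hinge. A sleeve, as high as this point, reaches 44 mm out along -x. In it a flat steel tongue slides (friction about 3 N) between a firm stop, fully out, and 18 mm in; it starts 7 to 18 mm in, which no reading tells.
- bar_stop (a point): Place on the bar where the tongue's knob stands when the tongue is fully out: knob's mid-height, 80 mm from the hinge axis. The knob is round, black, 18 mm in diameter, 32 mm tall along the fork's z; the tongue's upper face is 21 mm below its middle. The eye (30 x 32 mm, 10 mm thick, 16 mm hole with 2 mm chamfer) is 55 mm farther out than the knob and moves with it.
- pin: Locking pin, about 90 g: steel shank 14 mm in diameter, 54 mm long, the last 9 mm tapering to a 6 mm point; flange 28 mm in diameter, 4 mm thick; above it a black round knob 22 mm in diameter, 34 mm tall. Origin: centre of the flange's underside; z towards the knob (point at -54, top at +38 mm). It stands in its rest, flange on the rest's top. Fully home its origin lies on the fork's origin.
- pin_rest: Aluminium block 60 x 60 mm on a 75 mm foot, 62 mm tall, fixed to the bench, with an upright 17 mm hole from its top for the pin. Origin: centre of its underside.
- cradle: Fixed cradle: board 200 mm (up the slope) x 210 mm, inclined 30 degrees, low edge to the robot, on a 185 x 200 mm foot. Origin: centre of the foot's underside; x to the high side. Fork and hinge post (28 mm in diameter) stand on the board's middle line. A white handset 24 mm thick lies fixed on the board under the bar.
- canister: Blue screw-cap canister, 62 mm in diameter, 92 mm tall, standing; to be left alone. Origin: centre of its underside.
- screw_jar: Jar of screws with a lid, 45 mm across, 60 mm tall, standing; to be left alone. Origin: centre of its underside.
- screwdriver: Yellow-handled screwdriver lying flat, 132 mm long; to be left alone. Origin: near its middle, on its underside.
There are look-alikes about, which are no part of the job. Of the things like the pin, leave any that is orange or pink; of the rest the smaller one is meant.

How it is judged:
By the outcome, as a careful person would: the job done as asked, in the order asked, and still so for the second after the job is handed in, with the robot touching nothing.
It also fails if it takes over 64 s, if anything falls off the work surface, if the arm or the gripper's body presses on something with over 40 N, if the wrist force passes 120 N, or if a joint passes its speed limit or range.

### The arm

A 6-joint arm with a two-finger parallel gripper is mounted at the origin on a cart in front of the work surface, level with it; the furniture and walls round the work are solid. World frame = base frame: x ahead of the robot, y to its left, z up, the work surface at z = 0. Lengths are in m, angles in degrees, forces in N, time in s.
With the tool pointing down it reaches from about 0.3 to 0.75 m from the base axis. Payload 8.5 kg.
Tool frame: the origin (TCP) lies midway between the tips of the shut fingers; the grasp point (between the pads) lies 19 mm behind it; z points along the fingers, x is the direction in which the jaws open and shut, and the axes are right-handed (so a half turn about z gives the same grasp; the last joint's range is limited). The gripper opens to 88 mm and grips with 3 to 60 N. Pads are 18 mm wide; open, the fingers measure 123 mm over their backs; the gripper's body (75 mm by 187 mm) begins 45 mm behind the grasp point.
Start: joints at [59.971, 21.807, 74.336, -0, 83.858, -12.336], TCP at [0.167, 0.524, 0.239] pointing down, gripper open.
Joint ranges: [-178.18, 178.18], [-50.72, 133.34], [12.68, 142.11], [-81.47, 261.47], [9.98, 163.14], [-165.26, 165.26]. Speed limits (degrees/s): [136.94, 136.94, 180, 180, 180, 180].

### API

Orientations are given as [roll, pitch, yaw] about the fixed x, y, z axes, in that order (R = Rz(yaw) Ry(pitch) Rx(roll)).
In Python, from rig import bot gives the robot as it stands.
- The arm moves only by the tool drive_tool, never from a script. Its argument "plan" is a list of rows, each an object of numbers: "dx", "dy", "dz": the shift along the tool's x, y, z in mm; "wx", "wy", "wz": the turn, a rotation vector about the tool's x, y, z in degrees; "jaw": the closure in counts, from 0 (fully open) to 255 (shut). A call has 1 to 20 rows; each row shifts and turns the pose as measured when the row begins, along the tool's axes as they then stand; what a row does not reach is not made up. A row lasts 1/8 s, in which the tool goes at most 62.5 mm and 10.7 degrees, less where a joint would pass 70% of its speed; a pose out of reach is approached as far as the arm can. A call with a gripper value outside its range is refused whole. The fingers move at their own pace and stop on an object; the grip force is fixed at half the most. Time passes only in rows, so rows that do not move let the fingers close. It gives the time, the measured TCP pose, the force and the opening at its end, in the units of the state.
- bot.get_state(): the state, without advancing time (a new reading comes with each control period).
- bot.snapshot(name): name is "side" or "top"; returns a dict with "color" (420x560x3 uint8, red, green, blue), "fx", "fy", "cx", "cy" (pixels), "rvec" (rotation vector, rad) and "tvec" (3), from world to camera coordinates, as OpenCV has them. Camera axes: x right, y down, z forward; pixel columns grow to the right and rows downward; lengths in m; the calibration is good to about 2 mm. A picture is of the moment at which its call begins. There is no depth.
- bot.hand_in(): hands the job in, once; it reports no verdict.
Trained networks look in a picture, given as the dict that the camera call returned (one of the last four; its "shot" number tells which), for a name from the list of things; names that differ only in an ending like _2 or _b are one class to them, and where a whole thing is asked for, a point or a joint stands for the part that bears it (a point fixed in the world has none). Each returns a list of dicts, best first, with "conf" (0 to 1); they miss things now and then, are a little off and sometimes report something else, mostly with a low value. They report only what shows in the picture. A call takes as long as a camera call. They do not tell look-alikes from the thing itself.
- bot.recognise(target, picture): "extent" ([left, top, right, bottom] in pixels, round what is visible of it).
The state is a dict: "time": time; "qpos": joint angles; "dq": joint speeds; "tau": joint torques, N m; "tcp_pos": TCP position; "tcp_rot": TCP orientation; "ft_force": force on the tool from outside, world axes, zero at the start; "ft_torque": the same for the moment, N m; "gripper_width": opening from 0.0 (shut) to 1.0 (fully open).
Only numpy, scipy, OpenCV 4.12 (cv2) and the standard library are available. Lean on these libraries where they do the work, as an engineer would, in place of code of your own. Each camera call takes 0.05 s, during which the arm holds its last target. There are 200 camera calls.

## Working session

There is one attempt and no reset: what is moved stays moved. The work goes in short steps, Python scripts to look and compute and a tool call to move; the robot and the scene stay as the last step left them, time stands still between calls to the robot, and variables do not carry over. Pictures are saved under pics/ and viewed, about 8 in all and at most 12, crops included, and the job is handed in when it is done.

Besides the shell and the picture viewer there is one more tool, called after ">>>" by a JSON object that holds its "method" and its "body". drive_tool: Moves the arm, as the interface text tells. Its arguments: {"type":"object","properties":{"plan":{"type":"array"}},"required":["plan"]}

```bash
ls; mkdir -p pics
cat > h.py <<'E'
import numpy as np,cv2
from scipy.spatial.transform import Rotation as R
from rig import bot
def snap(n,fn=None):
    p=bot.snapshot(n)
    if fn: cv2.imwrite('pics/'+fn,cv2.cvtColor(p['color'],cv2.COLOR_RGB2BGR))
    return p
def KM(p):
    K=np.array([[p['fx'],0,p['cx']],[0,p['fy'],p['cy']],[0,0,1.]])
    return K,cv2.Rodrigues(np.array(p['rvec'],float))[0],np.array(p['tvec'],float).ravel()
def proj(p,X):
    K,Rm,t=KM(p); c=np.atleast_2d(X)@Rm.T+t; c=c@K.T; return c[:,:2]/c[:,2:]
def ray(p,uv):
    K,Rm,t=KM(p); d=Rm.T@np.linalg.inv(K)@np.array([uv[0],uv[1],1.]); return -Rm.T@t,d/np.linalg.norm(d)
def atz(p,uv,z):
    o,d=ray(p,uv); return o+d*(z-o[2])/d[2]
def tri(p1,u1,p2,u2):
    o1,d1=ray(p1,u1);o2,d2=ray(p2,u2)
    s=np.linalg.lstsq(np.c_[d1,-d2],o2-o1,rcond=None)[0]
    a,b=o1+d1*s[0],o2+d2*s[1]; return (a+b)/2,np.linalg.norm(a-b)
E
python3 - <<'E'
from h import *
np.set_printoptions(precision=4,suppress=True)
s=bot.get_state();print(s)
a=snap('top','t0.png');b=snap('side','s0.png')
for n,p in(('top',a),('side',b)):
    o,d=ray(p,(p['cx'],p['cy']));print(n,o,d,p['fx'])
    for k in['fork','bar','bar_hub','bar_stop','pin','pin_rest','cradle','canister','screw_jar','screwdriver']:
        for r in bot.recognise(k,p)[:3]:print(k,np.round(r['extent']),round(r['conf'],2))
E
python3 -c "
import cv2,numpy as np
for n in 'ts':
    i=cv2.imread('pics/%s0.png'%n);cv2.imwrite('pics/%s0b.png'%n,cv2.resize(i,(800,600),interpolation=cv2.INTER_CUBIC))"
```

```text
pics
{'time': 0.0, 'qpos': array([ 59.9707,  21.8396,  74.3847,  -0.001 ,  83.8588, -12.3361]), 'dq': array([ 0.0672, -0.0519,  0.0377, -0.0234, -0.0626, -0.1098]), 'tau': array([ -0.0001, -43.792 , -22.4564,   0.0714,   0.0353,  -0.0001]), 'tcp_pos': array([0.167 , 0.5237, 0.2382]), 'tcp_rot': array([-179.9832,    0.0814,   72.3068]), 'ft_force': array([0.5926, 0.1116, 0.5586]), 'ft_torque': array([ 0.0274, -0.0144,  0.0485]), 'gripper_width': 0.9983887004281736}
top [0.5274 0.0359 1.0649] [ 0.0376  0.0128 -0.9992] 466.3225494551194
fork [216. 186. 244. 220.] 0.89
bar [183. 133. 224. 196.] 0.91
bar_hub [183. 135. 225. 196.] 0.72
bar_stop [184. 135. 229. 199.] 0.64
pin [316. 188. 339. 205.] 0.75
pin [279. 258. 292. 269.] 0.62
pin [340. 211. 363. 230.] 0.55
pin_rest [322. 245. 363. 284.] 0.59
cradle [168. 113. 279. 219.] 0.9
canister [329. 119. 363. 155.] 0.68
screw_jar [199. 279. 223. 301.] 0.62
screwdriver [253. 286. 300. 314.] 0.75
side [ 0.2766 -0.7367  0.5532] [ 0.3164  0.8411 -0.4387] 501.53753957834823
fork [253. 205. 294. 244.] 0.63
bar [265. 172. 328. 201.] 0.64
bar [231. 291. 246. 319.] 0.57
bar_hub [264. 170. 324. 203.] 0.79
bar_stop [264. 171. 326. 200.] 0.79
bar_stop [246. 169. 364. 279.] 0.64
pin [231. 292. 249. 318.] 0.9
pin [306. 246. 324. 308.] 0.58
pin [287. 260. 314. 333.] 0.57
pin_rest [213. 301. 272. 363.] 0.67
cradle [246. 170. 365. 278.] 0.96
canister [254. 204. 289. 243.] 0.63
canister [164. 234. 186. 261.] 0.3
screw_jar [167. 233. 186. 263.] 0.62
screwdriver [170. 278. 195. 324.] 0.66
screwdriver [378. 251. 410. 284.] 0.35
```

View pics/t0b.png

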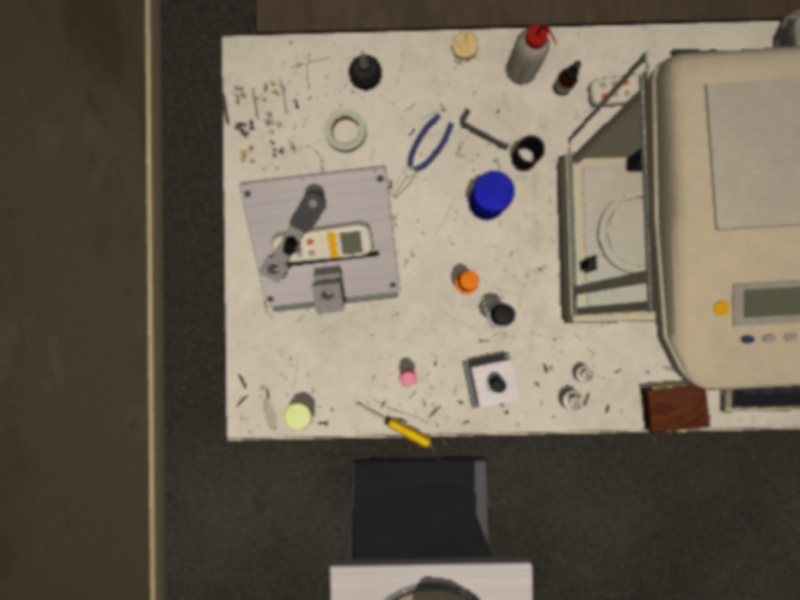

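View pics/s0b.png

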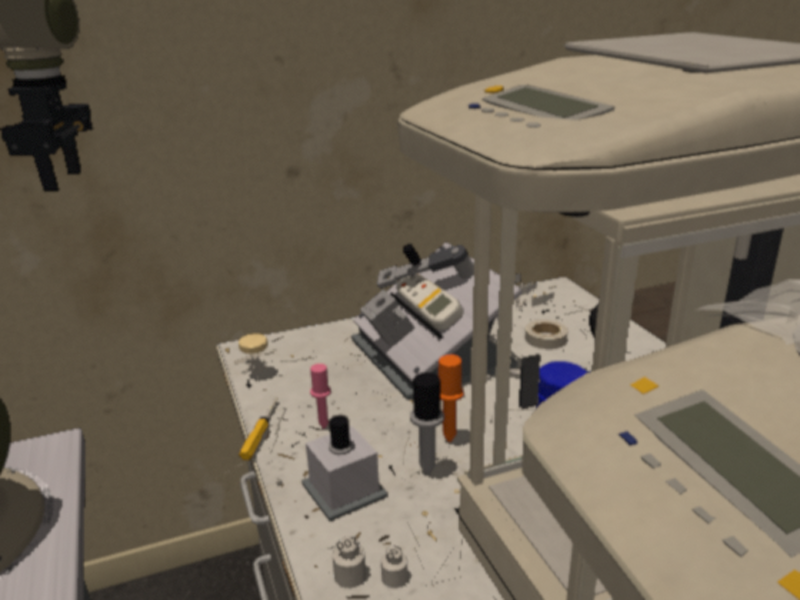

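The top view shows the cradle at left: fork (328,290), hinge (314,200), tongue knob (290,245), eye (273,267). The pin is in its rest at (497,380). In the side view the pin is at (340,432), and the larger black look-alike is at (427,395). Next, closer crops.

Run:
```python
import cv2
i=cv2.imread('pics/t0.png')[105:225,160:290];cv2.imwrite('pics/tc.png',cv2.resize(i,None,fx=5,fy=5,interpolation=cv2.INTER_CUBIC))
i=cv2.imread('pics/s0.png')[160:280,240:375];cv2.imwrite('pics/sc.png',cv2.resize(i,None,fx=5,fy=5,interpolation=cv2.INTER_CUBIC))
```

```text
(no output)
```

View pics/tc.png

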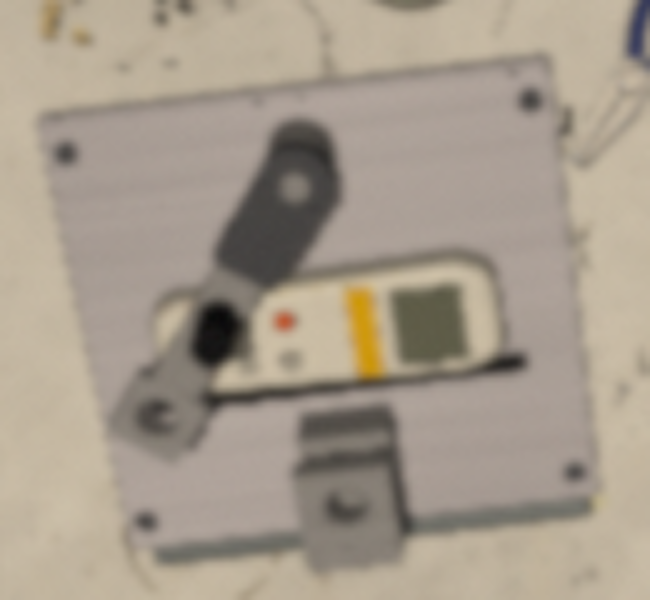

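View pics/sc.png

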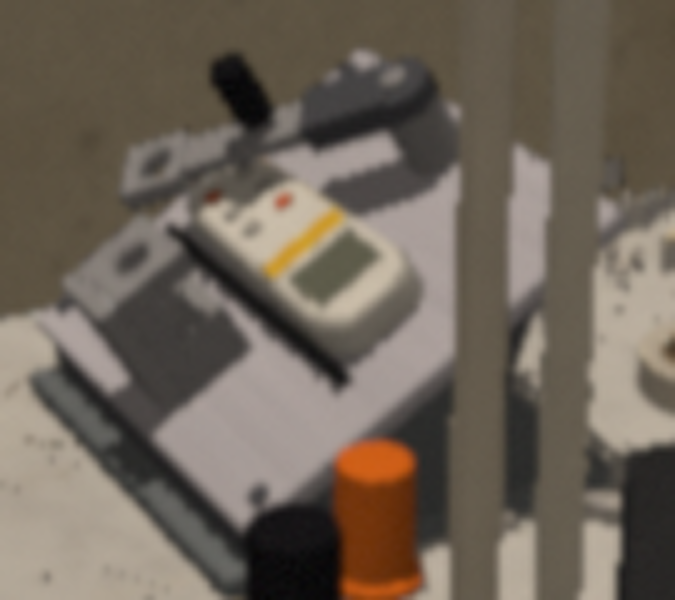

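```bash
cat >> h.py <<'E'
def frame(yaw,tilt=30):  # columns: fork x,y,z
    return (R.from_euler('z',yaw,degrees=True)*R.from_euler('y',-tilt,degrees=True)).as_matrix()
E
python3 - <<'E'
from h import *
from scipy.optimize import least_squares
np.set_printoptions(precision=4,suppress=True)
a=snap('top');b=snap('side')
def T(u,v):return np.array([160+(u+.5)/5-.5,105+(v+.5)/5-.5])
def S(u,v):return np.array([240+(u+.5)/5-.5,160+(v+.5)/5-.5])
obs=[('t','TL',T(40,118)),('t','TR',T(548,57)),('t','BR',T(597,510)),('t','BL',T(130,545)),('t','bore',T(347,507)),('t','hub',T(293,187)),('t','eye',T(157,416)),
('s','bore',S(133,258)),('s','hub',S(393,75)),('s','eye',S(160,163)),('t','kt',T(222,320)),('s','kt',S(228,67)),('s','BL',S(47,318))]
def pts(q):
    x,y,z,yaw,th,d,x0=q; F=frame(yaw);o=np.array([x,y,z])
    f=lambda X,Y,Z:o+F@(np.array([X,Y,Z])/1000)
    c,s=np.cos(th),np.sin(th)
    b=lambda r,Z:f(135-r*c,r*s,Z)
    return dict(bore=f(0,0,0),hub=f(135,0,-15),eye=b(135-d,-18),kt=b(80-d,19),TL=f(x0+200,105,-62),TR=f(x0+200,-105,-62),BL=f(x0,105,-62),BR=f(x0,-105,-62))
def res(q,full=0):
    P=pts(q);r=[]
    for v,n,u in obs:
        r.append(proj(a if v=='t' else b,P[n])[0]-u)
    return np.array(r) if full else np.array(r).ravel()
g=atz(a,T(347,507),.1)
s=least_squares(res,[g[0],g[1],.11,-5,.8,12,-30],x_scale=[.01,.01,.01,1,.1,5,10],loss='soft_l1')
print(s.x)
for o,r in zip(obs,res(s.x,1)):print(o[0],o[1],r)
np.save('fit.npy',s.x)
# pin top, from detection boxes / crops
for nm,z in(('rest',.062),('kt',.1)):pass
bt=[r['extent'] for r in bot.recognise('pin',a)];bs=[r['extent'] for r in bot.recognise('pin',b)]
print(bt,bs)
for n,p in(('t',a),('s',b)):
    cv2.imwrite('pics/p%s.png'%n,p['color'][:,:,::-1])
i=cv2.resize(cv2.imread('pics/pt.png')[235:295,310:370],None,fx=6,fy=6,interpolation=cv2.INTER_CUBIC)
j=cv2.resize(cv2.imread('pics/ps.png')[285:370,205:275],None,fx=6,fy=6,interpolation=cv2.INTER_CUBIC)
o=np.zeros((510,780,3),np.uint8);o[:360,:360]=i;o[:510,360:780]=j;cv2.imwrite('pics/pc.png',o)
E
```

```text
[  0.5732   0.1439   0.1092   4.7947   0.6518  19.8233 -40.4081]
t TL [-0.9309 -0.772 ]
t TR [1.1104 0.231 ]
t BR [ 0.5928 -2.3532]
t BL [-0.3089  0.6615]
t bore [-0.5829 -0.0491]
t hub [ 0.5731 -0.7681]
t eye [ 0.8579 -1.0079]
s bore [-0.8064  0.0619]
s hub [0.1585 0.8967]
s eye [-0.1375  0.0521]
t kt [-1.3408  4.0089]
s kt [ 0.4566 -0.4847]
s BL [-3.0027  0.1711]
[[344.8, 214.3, 359.2, 228.9], [317.9, 188.6, 336.1, 205.2], [278.9, 255.2, 290.6, 270.1]] [[305.4, 247.1, 323.0, 308.8], [216.3, 257.2, 231.4, 300.8], [230.0, 292.6, 248.6, 315.1], [287.7, 257.4, 312.0, 331.1], [264.3, 169.8, 325.8, 201.3]]
```

View pics/pc.png

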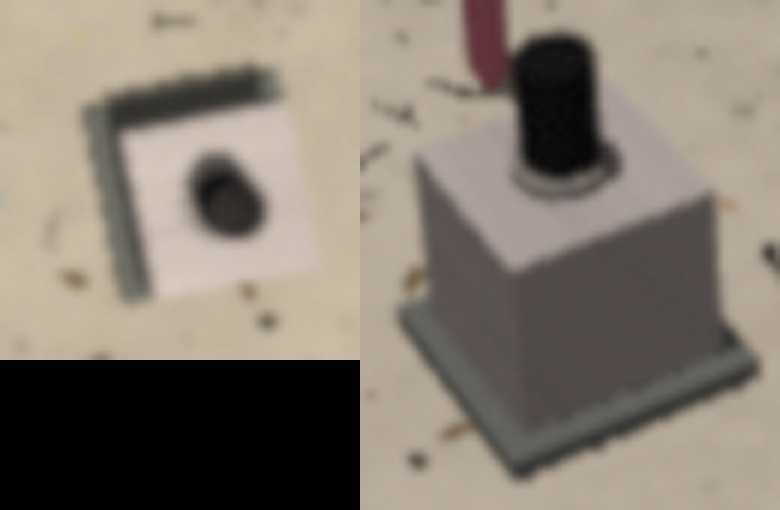

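Pin crop: the rest's top face runs from (122,132) to (318,262) in the left panel and the knob's top is at about (236,210). In the right panel the knob's top is at about (555,52) and the flange bottom at about (563,192).

Run:
```python
from h import *
from scipy.optimize import least_squares
np.set_printoptions(precision=4,suppress=True)
a=snap('top');b=snap('side')
P=lambda u,v,x0,y0,k:np.array([x0+(u+.5)/k-.5,y0+(v+.5)/k-.5])
t=P(236,210,310,235,6);s=P(555-360,52,205,285,6)
print('pin',atz(a,t,.1),atz(b,s,.1),tri(a,t,b,s))
c=[atz(a,P(u,v,310,235,6),.062) for u,v in((122,132),(285,102),(318,262),(155,295))]
print('rest top',np.mean(c,0),[np.linalg.norm(c[i]-c[i-1]) for i in range(4)])
c2=[atz(b,P(u-360,v,205,285,6),.062) for u,v in((417,157),(513,272),(714,193),(603,82))];print('rest side',np.mean(c2,0),[np.linalg.norm(c2[i]-c2[i-1]) for i in range(4)])
T=lambda u,v:P(u,v,160,105,5)
S=lambda u,v:P(u,v,240,160,5)
obs=[('t','TL',T(40,118)),('t','TR',T(548,57)),('t','BL',T(130,545)),('t','bore',T(347,505)),('t','hub',T(293,187)),('t','eye',T(157,414)),
('s','bore',S(133,258)),('s','hub',S(393,75)),('s','eye',S(160,163)),('s','kt',S(228,67)),('t','kt',T(213,342))]
def pts(q):
    x,y,z,yaw,th,d,x0=q; F=frame(yaw);o=np.array([x,y,z])
    f=lambda X,Y,Z:o+F@(np.array([X,Y,Z])/1000)
    b=lambda r,Z:f(135-r*np.cos(th),r*np.sin(th),Z)
    return dict(bore=f(0,0,0),hub=f(135,0,-15),eye=b(135-d,-18),km=b(80-d,3),kt=b(80-d,19),TL=f(x0+200,105,-62),TR=f(x0+200,-105,-62),BL=f(x0,105,-62),BR=f(x0,-105,-62))
def res(q,full=0):
    Q=pts(q);r=np.array([proj(a if v=='t' else b,Q[n])[0]-u for v,n,u in obs]);return r if full else r.ravel()
s=least_squares(res,[.573,.144,.109,5,.65,12,-40],x_scale=[.01,.01,.01,1,.1,5,10],bounds=([-9]*5+[7,-100],[9,9,9,90,9,18,100]),loss='soft_l1')
print(s.x,s.cost)
for o,r in zip(obs,res(s.x,1)):print(o[0],o[1],r)
q=pts(s.x)
for k in q:print(k,q[k])
np.save('fit.npy',s.x);print(frame(s.x[3]))
```

```text
pin [ 0.4371 -0.1008  0.1   ] [ 0.4387 -0.1     0.1   ] (array([ 0.4378, -0.1009,  0.1008]), np.float64(0.0013008577448921073))
rest top [ 0.4381 -0.1006  0.062 ] [np.float64(0.05896525023613359), np.float64(0.05907667044740696), np.float64(0.057899906629302014), np.float64(0.059149024552675074)]
rest side [ 0.4378 -0.1013  0.062 ] [np.float64(0.058027854439241564), np.float64(0.057470273113768754), np.float64(0.0588394268970588), np.float64(0.06027359735498039)]
[  0.5738   0.1433   0.1092   5.2552   0.6603  18.     -41.0084] 2.5869439163645027
t TL [-1.1812 -0.3423]
t TR [ 0.7357 -0.162 ]
t BL [0.0815 0.9588]
t bore [-0.2776  0.0099]
t hub [ 0.3859 -1.0682]
t eye [ 0.1716 -0.181 ]
s bore [-0.3857  0.1338]
s hub [0.3457 0.8038]
s eye [-0.7112  0.047 ]
s kt [-0.0999 -0.374 ]
t kt [-0.1506  0.0525]
bore [0.5738 0.1433 0.1092]
hub [0.6977 0.1547 0.1637]
eye [0.613  0.2189 0.1149]
km [0.6431 0.1878 0.1548]
kt [0.6351 0.1871 0.1687]
TL [0.7322 0.2633 0.135 ]
TR [0.7514 0.0542 0.135 ]
BL [0.5597 0.2474 0.035 ]
BR [0.579  0.0383 0.035 ]
[[ 0.8624 -0.0916 -0.4979]
 [ 0.0793  0.9958 -0.0458]
 [ 0.5    -0.      0.866 ]]
```

```bash
cat >> h.py <<'E'
q=np.load('fit.npy'); F=frame(q[3]); O=q[:3]
def fk(X,Y,Z): return O+F@(np.array([X,Y,Z])/1000)
def barpt(th,r,Z): return fk(135-r*np.cos(th),r*np.sin(th),Z)
def Rtool(phi):  # tool z=-fork z, jaw (tool x) at angle phi (rad) from fork x towards y
    x=F@[np.cos(phi),np.sin(phi),0]; z=-F[:,2]; return np.c_[x,np.cross(z,x),z]
def cur():
    s=bot.get_state(); return s['tcp_pos'],R.from_euler('xyz',s['tcp_rot'],degrees=True).as_matrix(),s
def infork():
    p,M,s=cur(); print('t %.2f'%s['time'],'tcp in fork mm',np.round(F.T@(p-O)*1e3,1),'f',np.round(s['ft_force'],1),'w',round(s['gripper_width']*88,1),'q',np.round(s['qpos'],0))
def go(p1,R1):
    "rotation then shift, in tool axes"
    p0,R0,s=cur()
    print('turn',np.round(np.degrees(R.from_matrix(R0.T@R1).as_rotvec()),1),'shift after turn',np.round(R1.T@(p1-p0)*1e3,1),'shift before turn',np.round(R0.T@(p1-p0)*1e3,1))
E
python3 - <<'E'
from h import *
th,d=q[4],q[5]
R1=Rtool(np.pi/2-th); go(barpt(th,80-d,-11+70),R1);infork()
E
```

```text
turn [-25.9  15.2  14.5] shift after turn [-89.2 502.  238.3] shift before turn [-186.5  529.8   35.5]
t 1.40 tcp in fork mm [-255.7  416.4  297.3] f [-0.3 -0.2 -1.1] w 88.2 q [ 60.  22.  74.  -0.  84. -12.]
```

>>> {"method": "drive_tool", "body": {"plan": [{"dx":-17,"dy":48,"dz":0,"jaw":80},{"dx":-17,"dy":48,"dz":0,"jaw":80},{"dx":-17,"dy":48,"dz":0,"jaw":80},{"dx":-17,"dy":48,"dz":0,"jaw":80},{"dx":-17,"dy":48,"dz":0,"jaw":80},{"dx":-17,"dy":48,"dz":0,"jaw":80},{"dx":-17,"dy":48,"dz":0,"jaw":80},{"dx":-17,"dy":48,"dz":0,"jaw":80},{"dx":-17,"dy":48,"dz":0,"jaw":80},{"dx":-17,"dy":48,"dz":0,"jaw":80},{"dx":-17,"dy":48,"dz":0,"jaw":80},{"wx":-5.2,"wy":3,"wz":2.9,"jaw":80},{"wx":-5.2,"wy":3,"wz":2.9,"jaw":80},{"wx":-5.2,"wy":3,"wz":2.9,"jaw":80},{"wx":-5.2,"wy":3,"wz":2.9,"jaw":80},{"wx":-5.2,"wy":3,"wz":2.9,"jaw":80},{"jaw":80}]}}

```text
validation failed for argument at $.pl...
```

Run:
```python
from h import *
th,d=q[4],q[5]
R1=Rtool(np.pi/2-th); go(barpt(th,80-d,-11+70),R1);infork()
```

```text
turn [-25.9  15.2  14.5] shift after turn [-89.2 502.  238.3] shift before turn [-186.5  529.8   35.5]
t 1.40 tcp in fork mm [-255.7  416.4  297.3] f [-0.3 -0.2 -1.1] w 88.2 q [ 60.  22.  74.  -0.  84. -12.]
```

>>> {"method": "drive_tool", "body": {"plan": [{"dx":-17,"dy":48,"dz":0,"wx":0,"wy":0,"wz":0,"jaw":80}]}}

```text
time: 1.52
tcp_pos: [0.2067, 0.4938, 0.2386]
tcp_rot: [-180.0, -0.0, 72.5]
ft_force: [0.4, -0.4, 0.0]
gripper_width: 0.908
```

All keys are needed in every row.

>>> {"method": "drive_tool", "body": {"plan": [{"dx":-17,"dy":48,"dz":0,"wx":0,"wy":0,"wz":0,"jaw":80},{"dx":-17,"dy":48,"dz":0,"wx":0,"wy":0,"wz":0,"jaw":80},{"dx":-17,"dy":48,"dz":0,"wx":0,"wy":0,"wz":0,"jaw":80},{"dx":-17,"dy":48,"dz":0,"wx":0,"wy":0,"wz":0,"jaw":80},{"dx":-17,"dy":48,"dz":0,"wx":0,"wy":0,"wz":0,"jaw":80},{"dx":-17,"dy":48,"dz":0,"wx":0,"wy":0,"wz":0,"jaw":80},{"dx":-17,"dy":48,"dz":0,"wx":0,"wy":0,"wz":0,"jaw":80},{"dx":-17,"dy":48,"dz":0,"wx":0,"wy":0,"wz":0,"jaw":80},{"dx":-17,"dy":48,"dz":0,"wx":0,"wy":0,"wz":0,"jaw":80},{"dx":-17,"dy":48,"dz":0,"wx":0,"wy":0,"wz":0,"jaw":80},{"dx":0,"dy":0,"dz":0,"wx":-5.2,"wy":3,"wz":2.9,"jaw":80},{"dx":0,"dy":0,"dz":0,"wx":-5.2,"wy":3,"wz":2.9,"jaw":80},{"dx":0,"dy":0,"dz":0,"wx":-5.2,"wy":3,"wz":2.9,"jaw":80},{"dx":0,"dy":0,"dz":0,"wx":-5.2,"wy":3,"wz":2.9,"jaw":80},{"dx":0,"dy":0,"dz":0,"wx":-5.2,"wy":3,"wz":2.9,"jaw":80}]}}

```text
time: 3.4
tcp_pos: [0.6302, 0.1732, 0.2372]
tcp_rot: [154.7, -18.4, 61.1]
ft_force: [0.5, -0.1, 0.2]
gripper_width: 0.687
```

Run:
```python
from h import *
th,d=q[4],q[5]
R1=Rtool(np.pi/2-th); go(barpt(th,80-d,-11+70),R1);infork()
```

```text
turn [ 0.8 -0.4 -0.4] shift after turn [ -7.2 -31.1  22.5] shift before turn [ -7.6 -31.4  22. ]
t 3.40 tcp in fork mm [115.   24.6  81.5] f [ 0.5 -0.1  0.2] w 60.4 q [  5.  21.  82.  -0.  46. -52.]
```

>>> {"method": "drive_tool", "body": {"plan": [{"dx":-7,"dy":-31,"dz":0,"wx":0.8,"wy":-0.4,"wz":-0.4,"jaw":110},{"dx":0,"dy":0,"dz":22,"wx":0,"wy":0,"wz":0,"jaw":110},{"dx":0,"dy":0,"dz":20,"wx":0,"wy":0,"wz":0,"jaw":110},{"dx":0,"dy":0,"dz":10,"wx":0,"wy":0,"wz":0,"jaw":110},{"dx":0,"dy":0,"dz":0,"wx":0,"wy":0,"wz":0,"jaw":110}]}}

```text
time: 4.03
tcp_pos: [0.6298, 0.1873, 0.1755]
tcp_rot: [155.4, -17.9, 61.3]
ft_force: [-0.2, -0.1, -0.8]
gripper_width: 0.569
```

Run:
```python
from h import *
th,d=q[4],q[5]
R1=Rtool(np.pi/2-th); go(barpt(th,80-d,-11),R1);infork()
s=snap('side','s1.png');t=snap('top','t1.png')
i=cv2.resize(cv2.imread('pics/s1.png')[120:250,230:330],None,fx=4,fy=4,interpolation=cv2.INTER_CUBIC)
j=cv2.resize(cv2.imread('pics/t1.png')[105:235,160:260],None,fx=4,fy=4,interpolation=cv2.INTER_CUBIC)
cv2.imwrite('pics/c1.png',np.hstack([i,j]))
```

```text
turn [ 0.1 -0.  -0. ] shift after turn [ 0.1  1.3 38.6] shift before turn [ 0.1  1.3 38.6]
t 4.03 tcp in fork mm [84.9 38.7 27.6] f [-0.2 -0.1 -0.8] w 50.1 q [  7.  26.  86.  -1.  39. -50.]
```

View pics/c1.png

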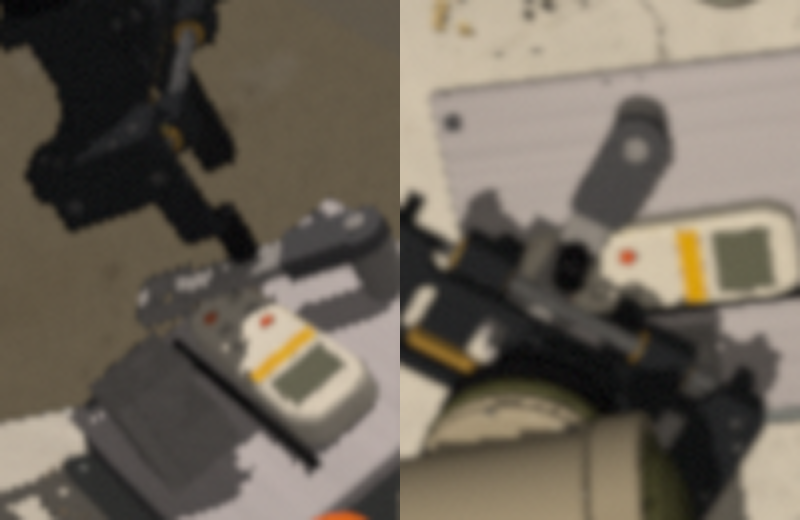

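The picture shows the knob at (573,265) in the right panel, between the open fingers at (500,260) and (640,330). I'm descending and closing.

>>> {"method": "drive_tool", "body": {"plan": [{"dx":0,"dy":1.3,"dz":15,"wx":0,"wy":0,"wz":0,"jaw":110},{"dx":0,"dy":0,"dz":13,"wx":0,"wy":0,"wz":0,"jaw":110},{"dx":0,"dy":0,"dz":9,"wx":0,"wy":0,"wz":0,"jaw":110},{"dx":0,"dy":0,"dz":0,"wx":0,"wy":0,"wz":0,"jaw":255},{"dx":0,"dy":0,"dz":0,"wx":0,"wy":0,"wz":0,"jaw":255},{"dx":0,"dy":0,"dz":0,"wx":0,"wy":0,"wz":0,"jaw":255},{"dx":0,"dy":0,"dz":0,"wx":0,"wy":0,"wz":0,"jaw":255},{"dx":0,"dy":0,"dz":0,"wx":0,"wy":0,"wz":0,"jaw":255}]}}

```text
time: 5.12
tcp_pos: [0.6504, 0.1881, 0.1437]
tcp_rot: [155.3, -17.9, 61.3]
ft_force: [0.0, -0.6, -1.6]
gripper_width: 0.193
```

Run:
```python
from h import *
infork()
p,M,s=cur(); v=F.T@(p-O)*1e3; print(np.degrees(np.arctan2(v[1],135-v[0])),np.hypot(v[1],135-v[0]), F.T@s['ft_force'],np.degrees(q[4]))
```

```text
t 5.12 tcp in fork mm [ 86.8  37.6 -10.3] f [ 0.  -0.6 -1.6] w 17.0 q [  6.  29.  85.  -1.  36. -50.]
37.96744044838192 61.10373436529872 [-0.82054383 -0.64753418 -1.37965838] 37.83176186660833
```

>>> {"method": "drive_tool", "body": {"plan": [{"dx":0,"dy":-4,"dz":0,"wx":0,"wy":0,"wz":0,"jaw":255},{"dx":0,"dy":-4,"dz":0,"wx":0,"wy":0,"wz":0,"jaw":255},{"dx":0,"dy":-4,"dz":0,"wx":0,"wy":0,"wz":0,"jaw":255},{"dx":0,"dy":-2,"dz":0,"wx":0,"wy":0,"wz":0,"jaw":255}]}}

```text
time: 5.62
tcp_pos: [0.6405, 0.1958, 0.1384]
tcp_rot: [155.2, -18.0, 61.3]
ft_force: [3.0, -1.5, -2.0]
gripper_width: 0.193
```

```bash
cat >> h.py <<'E'
def pol():
    p,M,s=cur(); v=F.T@(p-O)*1e3; print('ang,r',np.round([np.degrees(np.arctan2(v[1],135-v[0])),np.hypot(v[1],135-v[0])],2), 'Ftool',np.round(M.T@s['ft_force'],1)); infork()
E
python3 -c "
from h import *;pol()"
```

```text
ang,r [38.19 74.8 ] Ftool [-0.5  2.3  3.2]
t 5.62 tcp in fork mm [ 76.2  46.2 -10.3] f [ 3.  -1.5 -2. ] w 17.0 q [  7.  29.  86.  -2.  34. -49.]
```

>>> {"method": "drive_tool", "body": {"plan": [{"dx":0,"dy":-2,"dz":0,"wx":0,"wy":0,"wz":0,"jaw":255},{"dx":0,"dy":-2,"dz":0,"wx":0,"wy":0,"wz":0,"jaw":255},{"dx":0,"dy":-1.5,"dz":0,"wx":0,"wy":0,"wz":0,"jaw":255}]}}

```text
time: 6.0
tcp_pos: [0.6379, 0.198, 0.1371]
tcp_rot: [154.9, -18.0, 61.4]
ft_force: [10.0, -8.9, -2.3]
gripper_width: 0.193
```

```bash
python3 -c "
from h import *;pol()"
```

```text
ang,r [38.32 78.39] Ftool [-3.6 11.3  6.6]
t 6.00 tcp in fork mm [ 73.5  48.6 -10.3] f [10.  -8.9 -2.3] w 16.9 q [  8.  29.  87.  -3.  33. -48.]
```

>>> {"method": "drive_tool", "body": {"plan": [{"dx":0,"dy":-1.5,"dz":0,"wx":0,"wy":0,"wz":0,"jaw":255},{"dx":0,"dy":-1.5,"dz":0,"wx":0,"wy":0,"wz":0,"jaw":255}]}}

```text
time: 6.25
tcp_pos: [0.6379, 0.1979, 0.1371]
tcp_rot: [154.6, -18.1, 61.4]
ft_force: [6.8, -6.5, -2.1]
gripper_width: 0.192
```

```bash
python3 -c "
from h import *;pol()"
```

```text
ang,r [38.3  78.29] Ftool [-3.   7.6  5. ]
t 6.25 tcp in fork mm [ 73.6  48.5 -10.3] f [ 6.8 -6.5 -2.1] w 16.9 q [  8.  29.  87.  -3.  33. -48.]
```

>>> {"method": "drive_tool", "body": {"plan": [{"dx":-5.5,"dy":0.1,"dz":0,"wx":0,"wy":0,"wz":-4,"jaw":255},{"dx":-5.5,"dy":0.1,"dz":0,"wx":0,"wy":0,"wz":-4,"jaw":255},{"dx":-5.5,"dy":0.1,"dz":0,"wx":0,"wy":0,"wz":-4,"jaw":255},{"dx":-5.5,"dy":0.1,"dz":0,"wx":0,"wy":0,"wz":-4,"jaw":255},{"dx":-5.5,"dy":0.1,"dz":0,"wx":0,"wy":0,"wz":-4,"jaw":255},{"dx":-5.5,"dy":0.1,"dz":0,"wx":0,"wy":0,"wz":-4,"jaw":255}]}}

```text
time: 7.0
tcp_pos: [0.6282, 0.1694, 0.1299]
tcp_rot: [149.6, -6.7, 83.8]
ft_force: [2.9, 1.0, -2.7]
gripper_width: 0.193
```

```bash
python3 -c "
from h import *;pol();go(barpt(0,78.3,-10.3),Rtool(np.pi/2))"
```

```text
ang,r [15.54 78.52] Ftool [1.  1.  3.9]
t 7.00 tcp in fork mm [ 59.4  21.  -10.3] f [ 2.9  1.  -2.7] w 17.0 q [  5.  28.  91.   0.  30. -78.]
turn [  1.   -0.  -13.3] shift after turn [-21.   -2.7   0. ] shift before turn [-21.1   2.3  -0. ]
```

>>> {"method": "drive_tool", "body": {"plan": [{"dx":-5.5,"dy":0.1,"dz":0,"wx":0,"wy":0,"wz":-4,"jaw":255},{"dx":-5.5,"dy":0.1,"dz":0,"wx":0,"wy":0,"wz":-4,"jaw":255},{"dx":-5.5,"dy":0.1,"dz":0,"wx":0,"wy":0,"wz":-4,"jaw":255},{"dx":-3.5,"dy":0,"dz":0,"wx":0,"wy":0,"wz":-2,"jaw":255},{"dx":0,"dy":-0.5,"dz":0,"wx":0,"wy":0,"wz":0,"jaw":255}]}}

```text
time: 7.62
tcp_pos: [0.6274, 0.1503, 0.1285]
tcp_rot: [148.9, 0.5, 96.1]
ft_force: [5.5, -3.6, -1.7]
gripper_width: 0.189
```

```bash
python3 -c "
from h import *;pol();go(barpt(0,78.3,-10.3),Rtool(np.pi/2))"
```

```text
ang,r [ 1.51 78.59] Ftool [-4.1  3.5  4.2]
t 7.62 tcp in fork mm [ 56.4   2.1 -10.3] f [ 5.5 -3.6 -1.7] w 16.6 q [  2.  28.  92.   3.  29. -96.]
turn [ 1.1 -0.   1. ] shift after turn [-2.1  0.3  0. ] shift before turn [-2.1  0.2  0. ]
```

>>> {"method": "drive_tool", "body": {"plan": [{"dx":-2,"dy":0,"dz":0,"wx":0,"wy":0,"wz":0.5,"jaw":255},{"dx":-1,"dy":0,"dz":0,"wx":0,"wy":0,"wz":0.5,"jaw":255}]}}

```text
time: 7.88
tcp_pos: [0.6276, 0.1485, 0.1285]
tcp_rot: [148.9, -0.2, 95.2]
ft_force: [2.9, 6.1, -2.9]
gripper_width: 0.198
```

```bash
python3 -c "
from h import *;pol()"
```

```text
ang,r [ 0.24 78.55] Ftool [5.8 1.4 4.2]
t 7.88 tcp in fork mm [ 56.5   0.3 -10.2] f [ 2.9  6.1 -2.9] w 17.5 q [  2.  28.  92.   4.  29. -96.]
```

>>> {"method": "drive_tool", "body": {"plan": [{"dx":-1.5,"dy":0,"dz":0,"wx":0,"wy":0,"wz":0,"jaw":255},{"dx":-1.5,"dy":0,"dz":0,"wx":0,"wy":0,"wz":0,"jaw":255}]}}

```text
time: 8.12
tcp_pos: [0.6276, 0.1475, 0.1285]
tcp_rot: [148.9, -0.3, 95.3]
ft_force: [4.9, 6.6, -3.0]
gripper_width: 0.193
```

```bash
python3 -c "
from h import *;pol()"
```

```text
ang,r [-0.5 78.6] Ftool [6.1 3.1 5.4]
t 8.12 tcp in fork mm [ 56.4  -0.7 -10.2] f [ 4.9  6.6 -3. ] w 17.0 q [  2.  28.  92.   4.  29. -96.]
```

>>> {"method": "drive_tool", "body": {"plan": [{"dx":-2,"dy":0,"dz":0,"wx":0,"wy":0,"wz":0,"jaw":255},{"dx":-2,"dy":0,"dz":0,"wx":0,"wy":0,"wz":0,"jaw":255}]}}

```text
time: 8.38
tcp_pos: [0.6277, 0.146, 0.1285]
tcp_rot: [148.9, -0.4, 95.4]
ft_force: [3.5, 10.8, -3.0]
gripper_width: 0.194
```

```bash
python3 -c "
from h import *;pol()"
```

```text
ang,r [-1.62 78.71] Ftool [10.4  2.2  4.9]
t 8.38 tcp in fork mm [ 56.3  -2.2 -10.2] f [ 3.5 10.8 -3. ] w 17.0 q [  2.  28.  92.   5.  29. -97.]
```

>>> {"method": "drive_tool", "body": {"plan": [{"dx":1.5,"dy":-0.3,"dz":0,"wx":0,"wy":0,"wz":0,"jaw":255},{"dx":0.5,"dy":-0.3,"dz":0,"wx":0,"wy":0,"wz":0,"jaw":255},{"dx":0,"dy":0,"dz":0,"wx":0,"wy":0,"wz":0,"jaw":255}]}}

```text
time: 8.75
tcp_pos: [0.6275, 0.1483, 0.1285]
tcp_rot: [148.8, -0.4, 95.4]
ft_force: [3.2, -0.7, -2.0]
gripper_width: 0.19
```

```bash
python3 -c "
from h import *;pol()"
```

```text
ang,r [4.000e-02 7.866e+01] Ftool [-1.   1.6  3.3]
t 8.75 tcp in fork mm [ 56.3   0.1 -10.3] f [ 3.2 -0.7 -2. ] w 16.7 q [  2.  28.  92.   4.  29. -97.]
```

>>> {"method": "drive_tool", "body": {"plan": [{"dx":0,"dy":0,"dz":0,"wx":0,"wy":0,"wz":0,"jaw":110},{"dx":0,"dy":0,"dz":0,"wx":0,"wy":0,"wz":0,"jaw":110},{"dx":0,"dy":0,"dz":-15,"wx":0,"wy":0,"wz":0,"jaw":110},{"dx":0,"dy":0,"dz":-25,"wx":0,"wy":0,"wz":0,"jaw":110},{"dx":0,"dy":0,"dz":-40,"wx":0,"wy":0,"wz":0,"jaw":110},{"dx":0,"dy":0,"dz":-40,"wx":0,"wy":0,"wz":0,"jaw":110}]}}

```text
time: 9.5
tcp_pos: [0.5616, 0.1418, 0.2338]
tcp_rot: [149.1, -0.5, 95.4]
ft_force: [0.7, 0.5, 1.0]
gripper_width: 0.57
```

Run:
```python
from h import *
pol()
pin=np.array([.438,-.1008,.062])
# tool down, jaw axis mapped so that with tilt goes to jaw across fork y
Rp=R.from_euler('z',q[3],degrees=True).as_matrix()@np.array([[0,1,0],[1,0,0],[0,0,-1.]])
print(Rp); go(pin+[0,0,.007+.06],Rp)
```

```text
ang,r [-0.23 83.34] Ftool [ 0.4  1.1 -0.5]
t 9.50 tcp in fork mm [ 51.7  -0.3 114.1] f [0.7 0.5 1. ] w 50.1 q [  1.  14.  93.   4.  42. -96.]
[[-0.09159146  0.99579667  0.        ]
 [ 0.99579667  0.09159146  0.        ]
 [ 0.          0.         -1.        ]]
turn [30.9 -0.5 -0. ] shift after turn [-230.3 -145.3  104.8] shift before turn [-230.8 -177.9   13.5]
```

>>> {"method": "drive_tool", "body": {"plan": [{"dx":-20,"dy":0,"dz":0,"wx":7.7,"wy":0,"wz":0,"jaw":110},{"dx":-30,"dy":0,"dz":0,"wx":7.7,"wy":0,"wz":0,"jaw":110},{"dx":-30,"dy":0,"dz":0,"wx":7.7,"wy":0,"wz":0,"jaw":110},{"dx":-30,"dy":0,"dz":0,"wx":7.7,"wy":0,"wz":0,"jaw":110},{"dx":-30,"dy":-36,"dz":0,"wx":0,"wy":0,"wz":0,"jaw":110},{"dx":-30,"dy":-36,"dz":0,"wx":0,"wy":0,"wz":0,"jaw":110},{"dx":-30,"dy":-36,"dz":0,"wx":0,"wy":0,"wz":0,"jaw":110},{"dx":-20,"dy":-30,"dz":0,"wx":0,"wy":0,"wz":0,"jaw":110},{"dx":0,"dy":0,"dz":0,"wx":0,"wy":0,"wz":0,"jaw":110}]}}

```text
time: 10.62
tcp_pos: [0.4358, -0.0954, 0.2443]
tcp_rot: [-179.7, -0.4, 95.4]
ft_force: [0.3, 0.9, 0.1]
gripper_width: 0.572
```

```bash
cat >> h.py <<'E'
pin=np.array([.438,-.1008,.062])
Rp=R.from_euler('z',q[3],degrees=True).as_matrix()@np.array([[0,1,0],[1,0,0],[0,0,-1.]])
E
python3 - <<'E'
from h import *
go(pin+[0,0,.007],Rp);print(cur()[0])
t=snap('top','t2.png');s=snap('side','s2.png')
i=cv2.resize(t['color'][105:225,170:270,::-1],None,fx=4,fy=4,interpolation=cv2.INTER_CUBIC)
j=cv2.resize(s['color'][160:280,240:340,::-1],None,fx=4,fy=4,interpolation=cv2.INTER_CUBIC)
# predicted: bore, eye hole at angle0, knob stop
for p,img,o in((t,i,(170,105)),(s,j,(240,160))):
    for X in (fk(0,0,0),barpt(0,135,-18),barpt(0,80,19)):
        u=(proj(p,X)[0]-o+.5)*4-.5; cv2.circle(img,tuple(int(round(x)) for x in u),2,(0,0,255),-1)
cv2.imwrite('pics/c2.png',np.hstack([i,j]))
E
```

```text
turn [-0.3 -0.4  0.2] shift after turn [ -5.6   1.7 175.3] shift before turn [ -6.7   2.5 175.2]
[ 0.4357639  -0.09540644  0.24427598]
```

View pics/c2.png

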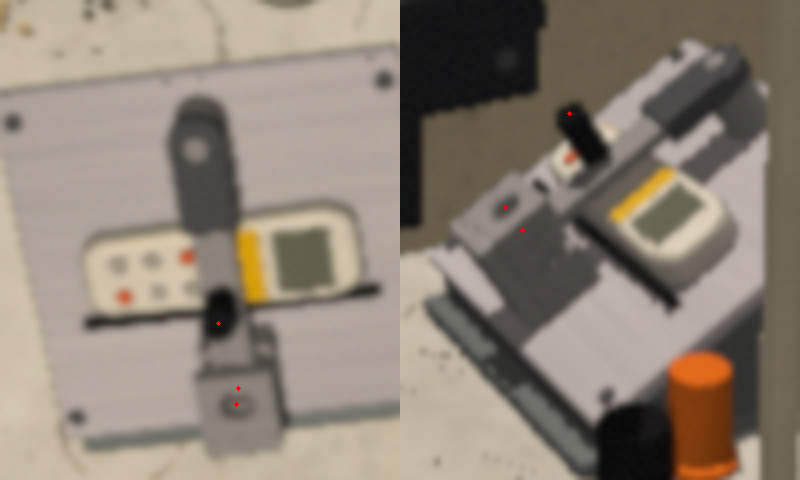

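The bar now lies in line: the bore shows at (237,404) and the knob at (219,318) in the top panel, matching the predicted dots. I'm descending on the pin.

>>> {"method": "drive_tool", "body": {"plan": [{"dx":-6,"dy":2,"dz":30,"wx":-0.3,"wy":-0.4,"wz":0.2,"jaw":110},{"dx":0,"dy":0,"dz":40,"wx":0,"wy":0,"wz":0,"jaw":110},{"dx":0,"dy":0,"dz":40,"wx":0,"wy":0,"wz":0,"jaw":110},{"dx":0,"dy":0,"dz":20,"wx":0,"wy":0,"wz":0,"jaw":110},{"dx":0,"dy":0,"dz":0,"wx":0,"wy":0,"wz":0,"jaw":110}]}}

```text
time: 11.35
tcp_pos: [0.444, -0.097, 0.1119]
tcp_rot: [179.7, 0.1, 95.7]
ft_force: [-0.3, -1.1, -0.1]
gripper_width: 0.572
```

Run:
```python
from h import *
go(pin+[0,0,.007],Rp)
```

```text
turn [0.3 0.1 0.4] shift after turn [-3.2 -6.4 42.9] shift before turn [-3.  -6.6 42.8]
```

>>> {"method": "drive_tool", "body": {"plan": [{"dx":-3,"dy":-6.5,"dz":0,"wx":0.3,"wy":0,"wz":0.4,"jaw":110},{"dx":0,"dy":0,"dz":12,"wx":0,"wy":0,"wz":0,"jaw":110},{"dx":0,"dy":0,"dz":0,"wx":0,"wy":0,"wz":0,"jaw":110}]}}

```text
time: 11.72
tcp_pos: [0.4389, -0.1008, 0.1011]
tcp_rot: [179.8, 0.3, 95.3]
ft_force: [0.6, 0.4, 0.2]
gripper_width: 0.568
```

Run:
```python
from h import *
go(pin+[0,0,.007],Rp)
```

```text
turn [0.2 0.3 0.1] shift after turn [ 0.1 -0.9 32.1] shift before turn [ 0.2 -1.  32.1]
```

>>> {"method": "drive_tool", "body": {"plan": [{"dx":0,"dy":-1,"dz":11,"wx":0.2,"wy":0.3,"wz":0,"jaw":110},{"dx":0,"dy":-0.5,"dz":11,"wx":0,"wy":0,"wz":0,"jaw":110},{"dx":0,"dy":-0.5,"dz":9,"wx":0,"wy":0,"wz":0,"jaw":110},{"dx":0,"dy":0,"dz":0,"wx":0,"wy":0,"wz":0,"jaw":110}]}}

```text
time: 12.22
tcp_pos: [0.4369, -0.1011, 0.0679]
tcp_rot: [-180.0, -0.1, 95.3]
ft_force: [0.8, -0.3, 1.4]
gripper_width: 0.565
```

Run:
```python
from h import *
go(pin+[0,0,.007],Rp)
```

```text
turn [-0.  -0.1  0.1] shift after turn [ 0.2  1.2 -1.1] shift before turn [ 0.2  1.2 -1.1]
```

>>> {"method": "drive_tool", "body": {"plan": [{"dx":0,"dy":1,"dz":-1,"wx":0,"wy":0,"wz":0,"jaw":110},{"dx":0,"dy":0,"dz":0,"wx":0,"wy":0,"wz":0,"jaw":255},{"dx":0,"dy":0,"dz":0,"wx":0,"wy":0,"wz":0,"jaw":255},{"dx":0,"dy":0,"dz":0,"wx":0,"wy":0,"wz":0,"jaw":255},{"dx":0,"dy":0,"dz":0,"wx":0,"wy":0,"wz":0,"jaw":255},{"dx":0,"dy":0,"dz":0,"wx":0,"wy":0,"wz":0,"jaw":255}]}}

```text
time: 12.98
tcp_pos: [0.4383, -0.1011, 0.0696]
tcp_rot: [179.9, -0.0, 95.3]
ft_force: [-0.3, 0.3, -1.8]
gripper_width: 0.243
```

Run:
```python
from h import *
go(pin+[0,0,.007],Rp);print(cur()[2])
```

```text
turn [ 0.1 -0.   0.1] shift after turn [ 0.4 -0.3  0.6] shift before turn [ 0.4 -0.3  0.6]
{'time': 12.975, 'qpos': array([-2.81626260e+01,  2.45772807e+01,  1.03887584e+02,  6.26752995e-02,
        5.14979373e+01, -1.23538450e+02]), 'dq': array([ 0.09387365, -0.03586506,  0.03353346, -0.01019952,  0.01231774,
        0.0755802 ]), 'tau': array([ 4.17053467e-03, -3.81339490e+01, -1.41220254e+01, -4.15192475e-02,
        5.46127791e-02,  1.51120844e-05]), 'tcp_pos': array([ 0.43831549, -0.10113323,  0.06960779]), 'tcp_rot': array([ 1.79941896e+02, -2.03615587e-02,  9.53368323e+01]), 'ft_force': array([-0.31797286,  0.29963236, -1.83790724]), 'ft_torque': array([ 0.0434685 ,  0.01674628, -0.02221965]), 'gripper_width': 0.24272610026930716}
```

>>> {"method": "drive_tool", "body": {"plan": [{"dx":0,"dy":0,"dz":-6,"wx":0,"wy":0,"wz":0,"jaw":255},{"dx":0,"dy":0,"dz":-10,"wx":0,"wy":0,"wz":0,"jaw":255},{"dx":0,"dy":0,"dz":-10,"wx":0,"wy":0,"wz":0,"jaw":255},{"dx":0,"dy":0,"dz":-10,"wx":0,"wy":0,"wz":0,"jaw":255},{"dx":0,"dy":0,"dz":-10,"wx":0,"wy":0,"wz":0,"jaw":255},{"dx":0,"dy":0,"dz":-15,"wx":0,"wy":0,"wz":0,"jaw":255},{"dx":0,"dy":0,"dz":-35,"wx":0,"wy":0,"wz":0,"jaw":255},{"dx":0,"dy":0,"dz":-40,"wx":0,"wy":0,"wz":0,"jaw":255},{"dx":0,"dy":0,"dz":-40,"wx":0,"wy":0,"wz":0,"jaw":255}]}}

```text
time: 14.1
tcp_pos: [0.4368, -0.1006, 0.2531]
tcp_rot: [-179.9, -0.2, 95.3]
ft_force: [-0.1, -0.2, -0.8]
gripper_width: 0.24
```

Run:
```python
from h import *
infork();print(cur()[0]);go(fk(0,0,7.6+54+30),Rtool(np.pi/2))
```

```text
t 14.10 tcp in fork mm [ -65.6 -230.3  204. ] f [-0.1 -0.2 -0.8] w 21.1 q [ -28.   11.   88.    0.   82. -124.]
[ 0.43677908 -0.10056296  0.25307957]
turn [-30.1  -0.2   0. ] shift after turn [230.3  65.6 112.4] shift before turn [229.9 113.5  64.9]
```

>>> {"method": "drive_tool", "body": {"plan": [{"dx":33,"dy":12,"dz":0,"wx":0,"wy":0,"wz":0,"jaw":255},{"dx":33,"dy":12,"dz":0,"wx":0,"wy":0,"wz":0,"jaw":255},{"dx":33,"dy":12,"dz":0,"wx":0,"wy":0,"wz":0,"jaw":255},{"dx":33,"dy":12,"dz":0,"wx":0,"wy":0,"wz":0,"jaw":255},{"dx":33,"dy":12,"dz":0,"wx":-6,"wy":0,"wz":0,"jaw":255},{"dx":33,"dy":12,"dz":0,"wx":-8,"wy":0,"wz":0,"jaw":255},{"dx":28,"dy":0,"dz":0,"wx":-8,"wy":0,"wz":0,"jaw":255},{"dx":0,"dy":0,"dz":0,"wx":-8,"wy":0,"wz":0,"jaw":255},{"dx":0,"dy":0,"dz":0,"wx":0,"wy":0,"wz":0,"jaw":255}]}}

```text
time: 15.22
tcp_pos: [0.4883, 0.1385, 0.2621]
tcp_rot: [148.9, -0.0, 95.3]
ft_force: [-0.1, -0.4, -0.5]
gripper_width: 0.241
```

Run:
```python
from h import *
infork();go(fk(0,0,7.6+54+30),Rtool(np.pi/2))
```

```text
t 15.22 tcp in fork mm [  2.3   3.1 175.2] f [-0.1 -0.4 -0.5] w 21.2 q [  1.   5.  99.   3.  44. -95.]
turn [ 1.1 -0.   0. ] shift after turn [-3.1 -2.3 83.6] shift before turn [-3.1 -4.  83.6]
```

>>> {"method": "drive_tool", "body": {"plan": [{"dx":-3,"dy":-3,"dz":10,"wx":1.1,"wy":0,"wz":0,"jaw":255},{"dx":0,"dy":0,"dz":25,"wx":0,"wy":0,"wz":0,"jaw":255},{"dx":0,"dy":0,"dz":25,"wx":0,"wy":0,"wz":0,"jaw":255},{"dx":0,"dy":0,"dz":20,"wx":0,"wy":0,"wz":0,"jaw":255},{"dx":0,"dy":0,"dz":0,"wx":0,"wy":0,"wz":0,"jaw":255}]}}

```text
time: 15.85
tcp_pos: [0.5314, 0.1363, 0.1885]
tcp_rot: [150.7, -0.0, 95.1]
ft_force: [-0.1, 0.5, -0.1]
gripper_width: 0.242
```

Run:
```python
from h import *
infork();go(fk(0,0,7.6+54+15),Rtool(np.pi/2))
```

```text
t 15.85 tcp in fork mm [ 2.5 -3.1 90.2] f [-0.1  0.5 -0.1] w 21.3 q [  1.  15. 100.   3.  36. -96.]
turn [-0.7  0.1 -0.1] shift after turn [ 3.1 -2.5 13.6] shift before turn [ 3.1 -2.4 13.6]
```

>>> {"method": "drive_tool", "body": {"plan": [{"dx":3,"dy":-2.5,"dz":7,"wx":-0.6,"wy":0,"wz":0,"jaw":255},{"dx":0,"dy":0,"dz":6,"wx":0,"wy":0,"wz":0,"jaw":255},{"dx":0,"dy":0,"dz":0,"wx":0,"wy":0,"wz":0,"jaw":255}]}}

```text
time: 16.23
tcp_pos: [0.5362, 0.1394, 0.1763]
tcp_rot: [150.0, -0.0, 95.1]
ft_force: [0.0, -0.2, -1.3]
gripper_width: 0.238
```

Run:
```python
from h import *
infork();go(fk(0,0,7.6+54+5),Rtool(np.pi/2))
p,M,_=cur()
t=snap('top');s=snap('side')
i=cv2.resize(t['color'][130:230,180:280,::-1],None,fx=4,fy=4,interpolation=cv2.INTER_CUBIC)
j=cv2.resize(s['color'][160:260,230:330,::-1],None,fx=4,fy=4,interpolation=cv2.INTER_CUBIC)
for c,img,o in((t,i,(180,130)),(s,j,(230,160))):
    for X,col in ((fk(0,0,0),(0,0,255)),(p+M@[0,0,.0616],(0,255,0)),(p+M@[0,0,.0076],(255,255,0))):
        u=(proj(c,X)[0]-o+.5)*4-.5; print(u);cv2.circle(img,tuple(int(round(x)) for x in u),2,col,-1)
cv2.imwrite('pics/c3.png',np.hstack([i,j]))
```

```text
t 16.23 tcp in fork mm [ 0.8 -0.4 77. ] f [ 0.  -0.2 -1.3] w 20.9 q [  2.  16. 101.   3.  33. -96.]
turn [-0.   0.1 -0.2] shift after turn [ 0.4 -0.8 10.4] shift before turn [ 0.4 -0.8 10.4]
[196.38963044 303.9394945 ]
[195.78925049 316.41828682]
[190.70527571 368.3052336 ]
[144.75720071 206.83505486]
[131.57702308 185.8169248 ]
[ 77.99576109 111.09652461]
```

View pics/c3.png

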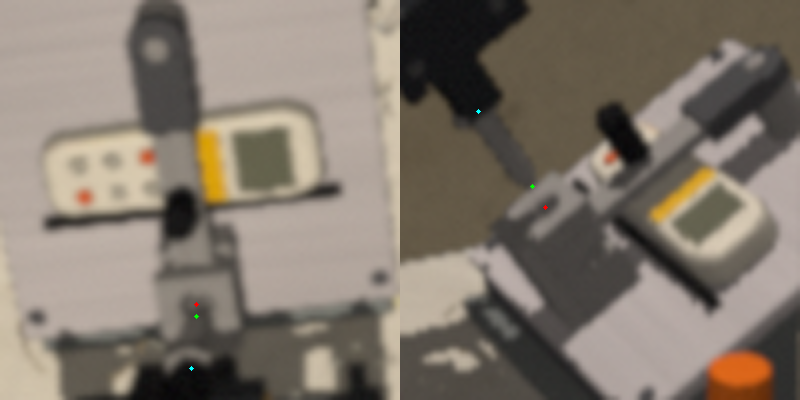

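The tip shows at (530,185) in the side panel, right by its predicted dot and in line with the bore at (545,207). I'm starting the insertion.

>>> {"method": "drive_tool", "body": {"plan": [{"dx":0.4,"dy":-0.8,"dz":5,"wx":0,"wy":0,"wz":0,"jaw":255},{"dx":0,"dy":0,"dz":5,"wx":0,"wy":0,"wz":0,"jaw":255},{"dx":0,"dy":0,"dz":4,"wx":0,"wy":0,"wz":0,"jaw":255},{"dx":0,"dy":0,"dz":0,"wx":0,"wy":0,"wz":0,"jaw":255}]}}

```text
time: 16.82
tcp_pos: [0.5428, 0.1405, 0.1637]
tcp_rot: [150.0, 0.0, 95.1]
ft_force: [-0.0, -0.2, -0.4]
gripper_width: 0.237
```

Run:
```python
from h import *
pol();go(fk(0,0,7.6+54-12),Rtool(np.pi/2))
```

```text
ang,r [2.0000e-02 1.3469e+02] Ftool [-0.2 -0.2  0.3]
t 16.82 tcp in fork mm [ 0.3  0.1 62.8] f [-0.  -0.2 -0.4] w 20.9 q [  2.  18. 101.   3.  31. -96.]
turn [ 0.   0.1 -0.2] shift after turn [-0.1 -0.3 13.2] shift before turn [-0.  -0.3 13.2]
```

>>> {"method": "drive_tool", "body": {"plan": [{"dx":0,"dy":-0.3,"dz":3,"wx":0,"wy":0,"wz":0,"jaw":255},{"dx":0,"dy":0,"dz":3,"wx":0,"wy":0,"wz":0,"jaw":255},{"dx":0,"dy":0,"dz":3,"wx":0,"wy":0,"wz":0,"jaw":255}]}}

```text
time: 17.2
tcp_pos: [0.5474, 0.1409, 0.1555]
tcp_rot: [150.0, 0.0, 95.1]
ft_force: [-0.2, 0.8, -0.9]
gripper_width: 0.24
```

Run:
```python
from h import *
pol()
```

```text
ang,r [2.0000e-02 1.3488e+02] Ftool [ 0.8 -0.6  0.8]
t 17.20 tcp in fork mm [ 0.1  0.  53.4] f [-0.2  0.8 -0.9] w 21.1 q [  2.  19. 101.   3.  30. -96.]
```

>>> {"method": "drive_tool", "body": {"plan": [{"dx":0,"dy":0,"dz":3,"wx":0,"wy":0,"wz":0,"jaw":255},{"dx":0,"dy":0,"dz":3,"wx":0,"wy":0,"wz":0,"jaw":255}]}}

```text
time: 17.45
tcp_pos: [0.5506, 0.1412, 0.1499]
tcp_rot: [150.0, 0.0, 95.1]
ft_force: [-0.7, 0.3, -1.3]
gripper_width: 0.24
```

Run:
```python
from h import *
pol()
```

```text
ang,r [2.0000e-02 1.3487e+02] Ftool [ 0.4 -1.3  0.8]
t 17.45 tcp in fork mm [ 0.1  0.  46.9] f [-0.7  0.3 -1.3] w 21.1 q [  2.  20. 101.   3.  29. -96.]
```

>>> {"method": "drive_tool", "body": {"plan": [{"dx":0,"dy":0,"dz":3,"wx":0,"wy":0,"wz":0,"jaw":255},{"dx":0,"dy":0,"dz":3,"wx":0,"wy":0,"wz":0,"jaw":255},{"dx":0,"dy":0,"dz":3,"wx":0,"wy":0,"wz":0,"jaw":255}]}}

```text
time: 17.82
tcp_pos: [0.5554, 0.1416, 0.1415]
tcp_rot: [150.0, -0.0, 95.1]
ft_force: [-0.1, 0.2, -0.7]
gripper_width: 0.241
```

Run:
```python
from h import *
pol()
```

```text
ang,r [ -0.   134.83] Ftool [ 0.2 -0.4  0.6]
t 17.82 tcp in fork mm [ 0.2 -0.  37.2] f [-0.1  0.2 -0.7] w 21.3 q [  2.  21. 101.   4.  28. -96.]
```

>>> {"method": "drive_tool", "body": {"plan": [{"dx":0,"dy":0,"dz":3,"wx":0,"wy":0,"wz":0,"jaw":255},{"dx":0,"dy":0,"dz":3,"wx":0,"wy":0,"wz":0,"jaw":255},{"dx":0,"dy":0,"dz":3,"wx":0,"wy":0,"wz":0,"jaw":255}]}}

```text
time: 18.2
tcp_pos: [0.5602, 0.142, 0.1332]
tcp_rot: [150.0, -0.0, 95.1]
ft_force: [1.0, -0.5, -0.6]
gripper_width: 0.239
```

Run:
```python
from h import *
pol();go(fk(0,0,7.6),Rtool(np.pi/2))
```

```text
ang,r [-1.0000e-02  1.3484e+02] Ftool [-0.6  0.6  1. ]
t 18.20 tcp in fork mm [ 0.2 -0.  27.6] f [ 1.  -0.5 -0.6] w 21.0 q [  2.  22. 101.   4.  27. -96.]
turn [ 0.   0.1 -0.2] shift after turn [ 0.  -0.2 20. ] shift before turn [ 0.  -0.2 20. ]
```

>>> {"method": "drive_tool", "body": {"plan": [{"dx":0,"dy":0,"dz":3,"wx":0,"wy":0,"wz":0,"jaw":255},{"dx":0,"dy":0,"dz":3,"wx":0,"wy":0,"wz":0,"jaw":255},{"dx":0,"dy":0,"dz":3,"wx":0,"wy":0,"wz":0,"jaw":255}]}}

```text
time: 18.58
tcp_pos: [0.5651, 0.1425, 0.1248]
tcp_rot: [150.0, -0.0, 95.1]
ft_force: [-0.4, -0.1, -1.2]
gripper_width: 0.24
```

Run:
```python
from h import *
pol()
```

```text
ang,r [ -0.   134.81] Ftool [-0.1 -1.   0.9]
t 18.57 tcp in fork mm [ 0.2 -0.  18. ] f [-0.4 -0.1 -1.2] w 21.1 q [  2.  23. 101.   4.  26. -96.]
```

>>> {"method": "drive_tool", "body": {"plan": [{"dx":0,"dy":0,"dz":3,"wx":0,"wy":0,"wz":0,"jaw":255},{"dx":0,"dy":0,"dz":3,"wx":0,"wy":0,"wz":0,"jaw":255},{"dx":0,"dy":0,"dz":2,"wx":0,"wy":0,"wz":0,"jaw":255}]}}

```text
time: 18.95
tcp_pos: [0.5694, 0.1428, 0.1173]
tcp_rot: [150.0, -0.0, 95.1]
ft_force: [0.5, -0.7, -1.1]
gripper_width: 0.237
```

Run:
```python
from h import *
pol();go(fk(0,0,7.6),Rtool(np.pi/2))
```

```text
ang,r [-1.0000e-02  1.3483e+02] Ftool [-0.8 -0.2  1.2]
t 18.95 tcp in fork mm [ 0.2 -0.   9.3] f [ 0.5 -0.7 -1.1] w 20.9 q [  2.  24. 101.   4.  25. -96.]
turn [ 0.   0.1 -0.2] shift after turn [ 0.  -0.2  1.7] shift before turn [ 0.  -0.2  1.7]
```

Now seat it in 1 mm steps, watching the force.

>>> {"method": "drive_tool", "body": {"plan": [{"dx":0,"dy":0,"dz":1,"wx":0,"wy":0,"wz":0,"jaw":255},{"dx":0,"dy":0,"dz":1,"wx":0,"wy":0,"wz":0,"jaw":255}]}}

```text
time: 19.2
tcp_pos: [0.57, 0.1429, 0.1162]
tcp_rot: [149.9, 0.0, 95.1]
ft_force: [-15.5, -4.1, 18.8]
gripper_width: 0.238
```

```bash
python3 -c "
from h import *
pol()"
```

```text
ang,r [-1.0000e-02  1.3483e+02] Ftool [ -2.7  -4.2 -24.2]
t 19.20 tcp in fork mm [ 0.2 -0.   8. ] f [-15.5  -4.1  18.8] w 21.0 q [  2.  24. 101.   4.  25. -96.]
```

>>> {"method": "drive_tool", "body": {"plan": [{"dx":0,"dy":0,"dz":1,"wx":0,"wy":0,"wz":0,"jaw":255},{"dx":0,"dy":0,"dz":1,"wx":0,"wy":0,"wz":0,"jaw":255}]}}

```text
time: 19.45
tcp_pos: [0.57, 0.1429, 0.1163]
tcp_rot: [149.9, 0.0, 95.1]
ft_force: [-8.1, -1.9, 10.1]
gripper_width: 0.239
```

```bash
python3 -c "
from h import *
pol()"
```

```text
ang,r [-2.0000e-02  1.3481e+02] Ftool [ -1.2  -2.  -12.9]
t 19.45 tcp in fork mm [ 0.2 -0.   8.1] f [-8.1 -1.9 10.1] w 21.0 q [  2.  24. 101.   4.  25. -96.]
```

Seated: a firm stop at 8.0 mm against the expected 7.6 mm. I'm releasing and retreating along the bore.

>>> {"method": "drive_tool", "body": {"plan": [{"dx":0,"dy":0,"dz":0,"wx":0,"wy":0,"wz":0,"jaw":110},{"dx":0,"dy":0,"dz":0,"wx":0,"wy":0,"wz":0,"jaw":110},{"dx":0,"dy":0,"dz":0,"wx":0,"wy":0,"wz":0,"jaw":110},{"dx":0,"dy":0,"dz":-10,"wx":0,"wy":0,"wz":0,"jaw":110},{"dx":0,"dy":0,"dz":-20,"wx":0,"wy":0,"wz":0,"jaw":110},{"dx":0,"dy":0,"dz":-30,"wx":0,"wy":0,"wz":0,"jaw":110},{"dx":0,"dy":0,"dz":-40,"wx":0,"wy":0,"wz":0,"jaw":110},{"dx":0,"dy":0,"dz":-40,"wx":0,"wy":0,"wz":0,"jaw":110},{"dx":0,"dy":-30,"dz":-30,"wx":0,"wy":0,"wz":0,"jaw":110},{"dx":0,"dy":0,"dz":0,"wx":0,"wy":0,"wz":0,"jaw":110}]}}

```text
time: 20.7
tcp_pos: [0.4547, 0.1328, 0.2554]
tcp_rot: [149.7, 0.1, 95.1]
ft_force: [0.6, 0.2, -0.1]
gripper_width: 0.563
```

Run:
```python
from h import *
infork()
t=snap('top','t4.png');s=snap('side','s4.png')
i=cv2.resize(t['color'][130:230,180:280,::-1],None,fx=4,fy=4,interpolation=cv2.INTER_CUBIC)
j=cv2.resize(s['color'][160:260,230:330,::-1],None,fx=4,fy=4,interpolation=cv2.INTER_CUBIC)
for c,img,o in((t,i,(180,130)),(s,j,(230,160))):
    u=(proj(c,fk(0,0,38))[0]-o+.5)*4-.5;cv2.circle(img,tuple(int(round(x)) for x in u),2,(0,0,255),-1);print(u)
cv2.imwrite('pics/c4.png',np.hstack([i,j]))
```

```text
t 20.70 tcp in fork mm [-30.5   0.4 186.4] f [ 0.6  0.2 -0.1] w 49.5 q [  1.   2. 104.   3.  44. -96.]
[193.0726809  338.92999174]
[108.02454304 155.75118884]
```

View pics/c4.png

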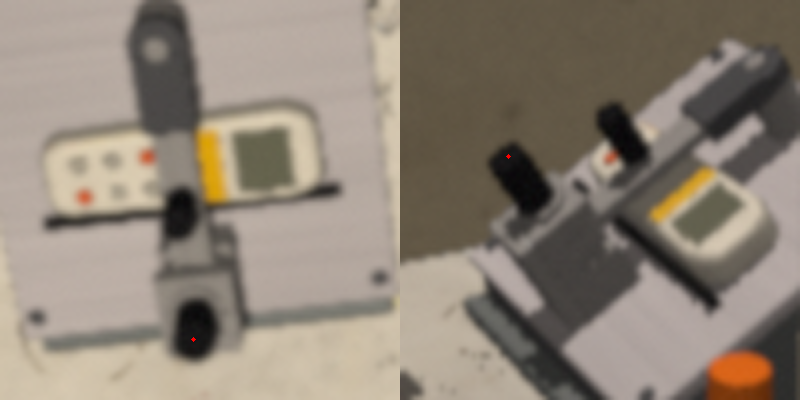

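The pin stands flush in the fork, with its top where predicted: (193,339) in the top panel and (508,156) in the side panel. The bar is in line and the gripper is clear.

```bash
python3 -c "
from rig import bot
print(bot.hand_in())"
```

```text
the job is handed in; nothing more can be done
None
```

The handset is secured and the job is handed in, at about 21 s of the 64 s allowed.

- **Tongue and bar:** I drew the tongue out until it hit its stop. I swung the bar to its end stop and then back about 1–2 mm, so the eye lined up with the fork.
- **Pin:** I took the smaller black pin from its rest and threaded it through upper cheek, eye and lower cheek. I felt no contact until the flange landed, then let go and backed away.

**Last checks:**
- The flange stopped firmly with the tool 8.0 mm above the fork's top, against 7.6 mm expected. I put the 0.4 mm down to fit error.
- The highest force I read was about 25 N, when the pin seated.
- The final pictures show the pin upright and flush, its top within about a pixel of the prediction. The bar was in line and the gripper clear.

**Where readings disagreed:**
- At the tongue's stop my camera fit gave a radius of 78.3–78.7 mm, not the nominal 80 mm. The pin went through the eye freely, so I treated this as fit error.
- The bar's end stop felt soft, so its angle was only known to about half a degree.

The arm was never near the canister, jar or screwdriver, but I did not check their positions again at the end.

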